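# Front-load a carton into a sloped spring-pusher shelf tray

### The arm

A 6-joint arm with a two-finger parallel gripper is mounted at the origin on the work surface. World frame = base frame: x ahead of the robot, y to its left, z up, the work surface at z = 0. Lengths are in m, angles in rad, forces in N, time in s.
With the tool pointing down it reaches from about 0.35 to 0.975 m from the base axis. Payload 4.9 kg.
Tool frame: the origin (TCP) lies at the very end of the fingers, on their centre line; the grasp point (between the pads) lies 19 mm behind it; z points along the fingers, y is the direction in which the jaws open and shut (so a half turn about z gives the same grasp; the last joint's range is limited). The gripper opens to 85 mm and grips with 20 to 120 N. Pads are 22 mm wide; open, the fingers measure 114 mm over their backs; the gripper's body (76 mm by 85 mm) begins 54 mm behind the grasp point. The pads swing forward as they close: fully open they stand 13 mm farther back than shut.
Start: joints at [0.982, 0.053, 1.613, -0, 1.476, -0.119], TCP at [0.283, 0.557, 0.231] pointing down, gripper open.
Joint ranges: [-3.01, 3.01], [-1.01, 2.22], [0.06, 2.58], [-1.02, 4.17], [0.09, 2.62], [-3.14, 3.14]. Speed limits (rad/s): [2.57, 2.57, 3.14, 3.14, 3.14, 3.14].

### API

Orientations are given as a unit quaternion [x, y, z, w].
In Python, from cell import r gives the robot as it stands. The module is installed in compiled form; this text tells all that it offers.
- The arm moves only by the tool carry_out, never from a script. Its argument "rows" is a list of rows, each a list of 7 numbers: the shift along the world's x, y, z as a fraction of full scale, then the turn, a rotation vector about the world's x, y, z as a fraction of full scale, then the gripper command: -1 is fully open, 1 is shut, values between are in proportion. A call has 1 to 8 rows; each row shifts and turns the commanded pose from where the row before left it; what a row does not reach is not made up. Full scale, the value 1, is 0.04 m for a shift and 5 degrees for a turn. A row lasts 1/10 s, in which the tool goes at most 50 mm and 8.59 degrees, less where a joint would pass 70% of its speed; a pose out of reach is approached as far as the arm can. A call with a number of a shift or a turn outside -1 to 1 is refused whole. A call with a gripper value outside its range is refused whole. The fingers move at their own pace and stop on an object; "squeeze" is the grip in N (left out, the last holds). Time passes only in rows, so rows that do not move let the fingers close. It gives the time, the measured TCP pose, the force and the opening at its end, in the units of the state.
- r.get_obs(): the state, without advancing time (a new reading comes with each control period).
- r.get_image(name): name is "scene" or "top"; returns a dict with "frame" (384x512x3 uint8, blue, green, red), "depth" (384x512 float32, m along the optical axis (not along the pixel's ray), 0 where there is no reading), "mtx" (3x3 intrinsics, pixels), "k1" (the pictures are not rectified: a ray, as slopes to the right and down, at radius r is drawn at 1 + k1 r^2 times it, then the intrinsics apply), "R" (3x3) and "t" (3): a world point X has camera coordinates R X + t. Camera axes: x right, y down, z forward; pixel columns grow to the right and rows downward; lengths in m; the calibration is good to about 2 mm. A picture is of the moment at which its call begins.
- r.finish_job(): hands the job in, once; it reports no verdict.
The state is a dict: "t": time; "joint_pos": joint angles; "joint_vel": joint speeds; "joint_torque": joint torques, N m; "eef_pos": TCP position; "ee_rot": TCP orientation; "force": force on the tool from outside, world axes, zero at the start; "wrist_torque": the same for the moment, N m; "grip_width": finger opening in m.
Only numpy, scipy, OpenCV 4.12 (cv2) and the standard library are available. Lean on these libraries where they do the work, as an engineer would, in place of code of your own. Each camera call takes 0.05 s, during which the arm holds its last target.

### The job

Restock the middle channel of the sloped pusher tray from the front: take the loose carton that matches the one already in that channel, push the row back against its spring with it, and set it down on the runners between the front lip and the old carton before letting go, so that the spring then holds both upright and square in line, the new one snug against the lip. Put it down gently, without dropping or crushing it, and do not disturb the tins in the other channels or the other goods standing near the loose carton.

Things in the scene. Friction and masses are not known exactly. Their poses are not given: they have to be found in the camera images.
- carton_center (a point): the loose carton to load, upright on the table in one of three spots among other goods: rigid, kraft brown with a plain white band, 40 deep (its x) x 54 wide (its y) x 100 mm tall (its z), 0.14 to 0.28 kg. This point is its very centre, 50 mm above its underside. Hold it across its 54 mm width, so that its 40 mm depth lies along the channel; front and back are alike.
- row_carton_center (a point): the carton already in the middle channel: identical (40 x 54 x 100 mm), standing square to the slope on the runners, pressed against the front lip by the pusher. This point is its centre.
- front_slot (a point): on the sloped tray's middle channel: top of the runners, mid-width, at the inner face of the front lip. x runs up the slope to the back, y to the left across the channel, z square to the runners; it slopes down at 15 degrees to the front, which roughly faces the robot. In these axes the new carton's centre belongs at x = 20, z = 50 mm and the old one's behind it at x = 60 mm.
- pusher (a joint): travel (m) of the middle channel's black pusher paddle (50 wide, 70 mm tall) up the slope: the distance from the lip's inner face to its front face; 0.04 with one carton in the channel, 0.08 with two, 0.19 at most. A spring drives it to the front with a nearly steady 4 N, damped (1 N more when pushed at 50 mm/s). The drag of the row on a carton moved along it reaches 5 N either way.
- tin_right_center (a point): low tin, 68 mm across, 40 mm high, at the lip of the right channel (the tray's -y); its centre. Leave it.
- tin_left_a_center (a point): low tin, the same size, at the lip of the left channel; its centre. Leave it.
- tin_left_b_center (a point): low tin, the same size, second in the left channel; its centre. Leave it.
- short_carton_center (a point): a shorter carton, 62 x 62 x 66 mm tall, on the table near the loose carton; its centre. Leave it.
- tall_can_center (a point): a can 66 mm across and 110 mm tall on the table near the loose carton; its centre. Leave it.
- carton: the loose carton again, origin at the centre of its underside, same axes.
- row_carton: the carton already in the channel, origin at the centre of its underside, same axes.
- deck: the tray itself, fixed; same origin and axes as front_slot. Runners: rails 7 mm wide, 36 mm apart, 240 mm long, 85 mm above the table at the lip. Channel 62 mm wide between grey dividers 4 mm thick, 30 mm above the runners. Clear front lip 4 mm thick, 28 mm above the runners; a price strip reaches 11 mm out from its inner face. Side channels with low tins lie 71 mm to each side.
Not all that is in view belongs to the job. What is shaped like the carton but yellow is not meant. What is shaped like the row_carton but turquoise is not meant.

How it is judged:
By the outcome, as a careful person would: the job done as asked, in the order asked, and still so for the second after the job is handed in, with the robot touching nothing.
It also fails if it takes over 48 s, if anything falls off the work surface, if the arm or the gripper's body presses on something with over 40 N, if the wrist force passes 120 N, or if a joint passes its speed limit or range.

## Working session

There is one attempt and no reset: what is moved stays moved. The work goes in short steps, Python scripts to look and compute and a tool call to move; the robot and the scene stay as the last step left them, time stands still between calls to the robot, and variables do not carry over. Pictures are saved under pics/ and viewed, and the job is handed in when it is done.

Besides the shell and the picture viewer there is one more tool, called after "Call:" as name(argument=value, ...) on one line, values as JSON. carry_out: Moves the arm, as the interface text tells. Its arguments: {"type":"object","properties":{"rows":{"type":"array","items":{"type":"array","items":{"type":"number"}}},"squeeze":{"type":"number"}},"required":["rows"]}

```bash
mkdir -p pics
python3 - <<'E'
from cell import r
import cv2,numpy as np,pickle
o=r.get_obs();print(o)
for n in("scene","top"):
    d=r.get_image(n);pickle.dump(d,open(n+'.pkl','wb'));cv2.imwrite(f'pics/{n}1.png',d['frame']);print(n,d['mtx'],d['k1'],d['R'],d['t'])
E
```

```text
{'t': 0.0, 'joint_pos': array([ 9.82017682e-01,  5.33671224e-02,  1.61432224e+00,  3.46900524e-05,
        1.47600642e+00, -1.19018047e-01]), 'joint_vel': array([-0.00213293, -0.0012406 , -0.00110711, -0.0013992 ,  0.00127818,
        0.00083036]), 'joint_torque': array([-4.01315913e-05, -3.93681943e+01, -3.70181072e+01, -6.68719531e-05,
        6.94551563e-03,  1.60940368e-05]), 'eef_pos': array([0.28256586, 0.55676479, 0.23003979]), 'ee_rot': array([ 2.32728058e-01,  9.72541282e-01, -9.80415731e-04, -3.80623208e-04]), 'force': array([ 0.78975133, -0.06863594,  0.35963726]), 'wrist_torque': array([-0.05026582,  0.01876565, -0.01054691]), 'grip_width': 0.08499049333482622}
scene [[487.55199371   0.         258.29480427]
 [  0.         487.55199371 189.37082938]
 [  0.           0.           1.        ]] -0.0638595418254896 [[-0.65662565  0.75414662  0.01027801]
 [ 0.63898838  0.56349498 -0.52360983]
 [-0.40067019 -0.33724812 -0.85189618]] [ 0.35361668 -0.22655977  1.23386978]
top [[432.47565402   0.         252.68144592]
 [  0.         432.47565402 192.127049  ]
 [  0.           0.           1.        ]] 0.0019749727359603753 [[-0.00338662 -0.99993999 -0.01041841]
 [-0.98403322  0.00518639 -0.1779093 ]
 [ 0.17795266  0.00964955 -0.98399174]] [-0.04648929  0.47702507  1.05559817]
```

View pics/scene1.png

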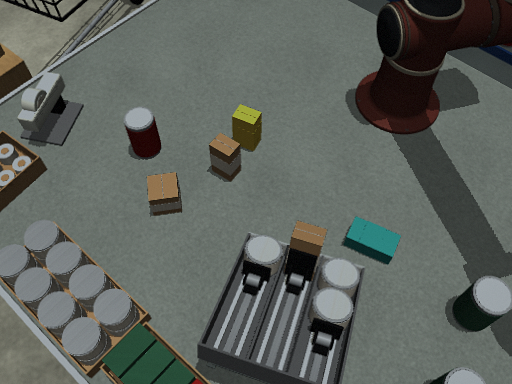

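View pics/top1.png

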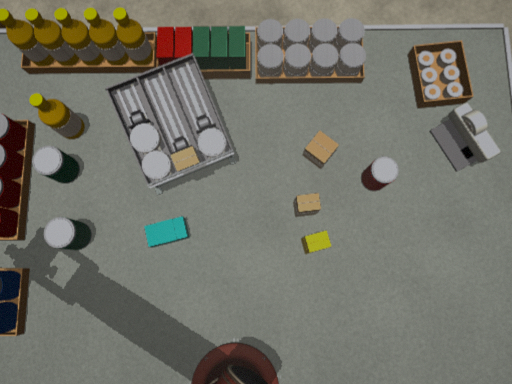

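Candidates for the loose carton, as scene pixel / top pixel:
- brown with white band: (225,157) / (308,203)
- yellow decoy: (247,127) / (317,241)
- short wide carton: (164,192) / (321,148)
- turquoise, lying flat: (372,240) / (166,231)
- row carton in the tray: (308,238) / (185,158)

By the description it is the first one. I'll check that with a crop and measure it.

```bash
cat > h.py <<'E'
import cv2,numpy as np,pickle
def cloud(d):
    z=d['depth'].astype(float);h,w=z.shape;K=d['mtx']
    v,u=np.mgrid[:h,:w]
    p=np.stack([u,v],-1).reshape(-1,1,2).astype(float)
    n=cv2.undistortPoints(p,K,np.array([d['k1'],0,0,0,0.])).reshape(h,w,2)
    c=np.dstack([n[...,0]*z,n[...,1]*z,z])
    P=(c-d['t'])@d['R']
    P[z<=0]=np.nan
    return P
def proj(d,X):
    X=np.atleast_2d(X)
    return cv2.projectPoints(X.astype(float),cv2.Rodrigues(d['R'])[0],d['t'],d['mtx'],np.array([d['k1'],0,0,0,0.]))[0].reshape(-1,2)
E
python3 - <<'E'
from h import *
S=pickle.load(open('scene.pkl','rb'));T=pickle.load(open('top.pkl','rb'))
a=cv2.resize(S['frame'][90:220,130:270],None,fx=4,fy=4,interpolation=cv2.INTER_CUBIC)
cv2.imwrite('pics/c1.png',a)
b=cv2.resize(T['frame'][50:195,100:240],None,fx=4,fy=4,interpolation=cv2.INTER_CUBIC)
cv2.imwrite('pics/c2.png',b)
b=cv2.resize(S['frame'][215:384,190:380],None,fx=4,fy=3.5,interpolation=cv2.INTER_CUBIC)
cv2.imwrite('pics/c3.png',b)
for n,d in(('S',S),('T',T)):
    P=cloud(d)
    px={'S':dict(cart=(225,145),short=(164,182),can=(139,118),row=(308,230),tinR=(263,250),tinLa=(340,273),tinLb=(331,305),yel=(247,113),turq=(372,240)),
    'T':dict(cart=(308,203),short=(321,148),can=(384,172),row=(185,158),tinA=(156,165),tinB=(145,138),tinR=(210,142),yel=(317,241),turq=(166,231))}[n]
    for k,(u,v) in px.items():
        print(n,k,P[v,u].round(4))
        # top plane region
        Q=P[v-30:v+30,u-30:u+30].reshape(-1,3)
        if k in('cart','short','can','yel','turq'):
            z0=P[v,u,2]; m=(abs(Q[:,2]-z0)<.006)&(np.hypot(*(Q[:,:2]-P[v,u,:2]).T)<.06)
            q=Q[m]; rect=cv2.minAreaRect(q[:,:2].astype(np.float32)*1000); print('   n',m.sum(),'z',np.median(q[:,2]).round(4),rect)
E
```

```text
S cart [ 0.4452 -0.176   0.1003]
   n 423 z 0.0998 ((443.87750244140625, -179.27403259277344), (41.93151092529297, 56.328617095947266), 7.236348628997803)
S short [ 0.5829 -0.2243  0.0667]
   n 793 z 0.0661 ((591.6881713867188, -221.16201782226562), (65.27124786376953, 62.68332290649414), 50.73133087158203)
S can [ 0.5213 -0.3591  0.1123]
   n 570 z 0.1108 ((521.417236328125, -362.1268310546875), (65.8495864868164, 62.7917594909668), 72.31710052490234)
S row [0.5275 0.1001 0.1866]
S tinR [0.5874 0.0518 0.1337]
S tinLa [0.5317 0.1811 0.1327]
S tinLb [0.5944 0.2053 0.15  ]
S yel [ 0.3496 -0.1989  0.1017]
   n 369 z 0.0996 ((351.0316162109375, -198.96554565429688), (43.9719352722168, 54.73958206176758), 15.362285614013672)
S turq [0.3914 0.1769 0.0394]
   n 1224 z 0.0396 ((382.3634033203125, 174.20693969726562), (57.61717224121094, 100.00831604003906), 15.29466438293457)
T cart [ 0.439  -0.181   0.1019]
   n 377 z 0.1003 ((441.02703857421875, -181.52439880371094), (40.11821365356445, 54.02530288696289), 5.963616847991943)
T short [ 0.5845 -0.2215  0.0674]
   n 588 z 0.0665 ((588.5482788085938, -222.41845703125), (61.74782943725586, 62.861900329589844), 50.596885681152344)
T can [ 0.5119 -0.3636  0.1099]
   n 588 z 0.1109 ((517.7200317382812, -364.615234375), (63.41062927246094, 65.13961791992188), 43.93018341064453)
T row [0.5288 0.1009 0.1878]
T tinA [0.5259 0.1777 0.136 ]
T tinB [0.587  0.2019 0.1525]
T tinR [0.5826 0.0518 0.1316]
T yel [ 0.3487 -0.1997  0.1019]
   n 387 z 0.1005 ((348.28106689453125, -201.15737915039062), (39.75809097290039, 53.72949981689453), 15.526885986328125)
T turq [0.3791 0.169  0.0416]
   n 849 z 0.0402 ((378.5590515136719, 171.60069274902344), (54.779727935791016, 100.16436004638672), 14.786396980285645)
```

```bash
ls pics
```

```text
c1.png
c2.png
c3.png
scene1.png
top1.png
```

View pics/c1.png

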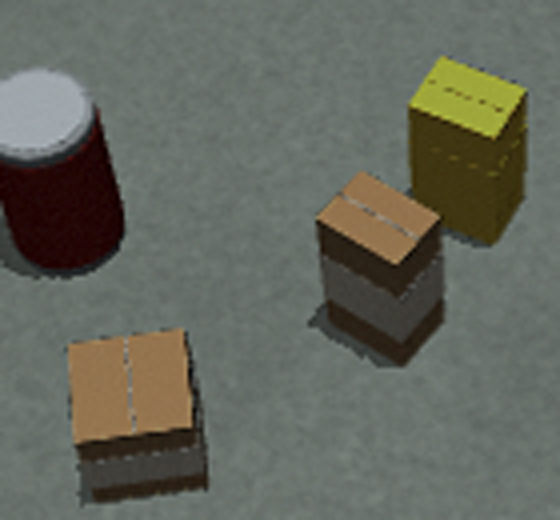

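View pics/c2.png

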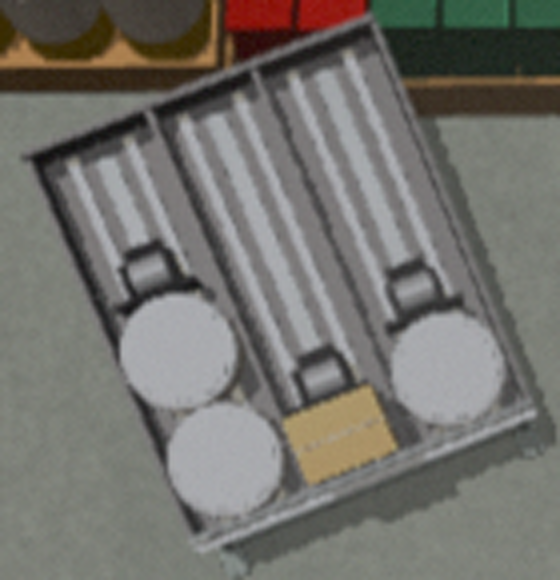

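View pics/c3.png

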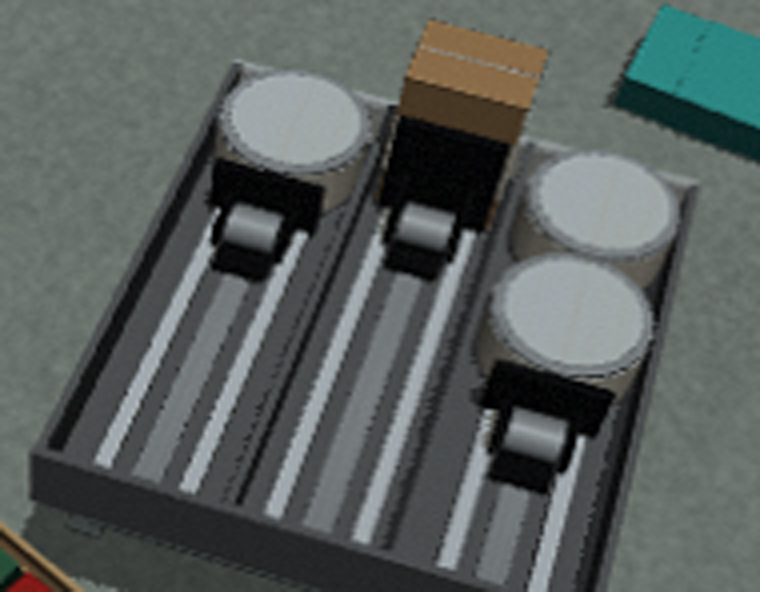

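```bash
cat > deck.py <<'E'
from h import *
from scipy.spatial.transform import Rotation as Ro
def Rdeck(yaw): return (Ro.from_euler('z',yaw)*Ro.from_euler('y',-15,degrees=True)).as_matrix()
def toDeck(P,yaw,o): return (P-o)@Rdeck(yaw)
E
python3 - <<'E'
from deck import *
for n in('scene','top'):
    d=pickle.load(open(n+'.pkl','rb'));P=cloud(d).reshape(-1,3);P=P[~np.isnan(P).any(1)]
    seed=np.array([0.529,0.1005,0.187])
    Q=P[np.linalg.norm(P-seed,axis=1)<.06]
    yaw=np.radians(20)
    for it in range(5):
        q=toDeck(Q,yaw,seed); m=abs(q[:,2]-np.median(q[np.linalg.norm(q[:,:2],axis=1)<.015,2]))<.005
        q=q[m]; rect=cv2.minAreaRect((q[:,:2]*1000).astype(np.float32))
        a=rect[2]; a=(a+45)%90-45
        yaw+=np.radians(a)
    c=np.array([*rect[0],0])/1000; c[2]=np.median(q[:,2])
    # plane tilt
    A=np.c_[q[:,:2],np.ones(len(q))];co=np.linalg.lstsq(A,q[:,2],rcond=None)[0]
    W=Rdeck(yaw)@c+seed
    o=W-Rdeck(yaw)@np.array([.02,0,.1])
    print(n,'yaw',np.degrees(yaw),rect,len(q),'topcentre',W.round(4),'slot',o.round(4),'resid tilt deg',np.degrees(co[:2]))
    D=toDeck(P,yaw,o)
    for nm,y in(('R',-.071),('L',.071)):
        for x in (.034,.102):
            s=D[(np.hypot(D[:,0]-x,D[:,1]-y)<.05)&(abs(D[:,2]-.04)<.006)]
            if len(s)>100:
                (cx,cy),rr=cv2.minEnclosingCircle((s[:,:2]*1000).astype(np.float32)); print(nm,cx,cy,rr,len(s),np.median(s[:,2]))
    for y in(-.033,.033):
        s=D[(abs(D[:,1]-y)<.01)&(D[:,0]>.06)&(D[:,0]<.22)&(abs(D[:,2]-.03)<.004)]
        print('div',y,len(s),s[:,1].mean() if len(s) else 0,np.polyfit(s[:,0],s[:,1],1) if len(s)>5 else 0,np.median(s[:,2]))
    s=D[(abs(D[:,0]-.15)<.07)&(abs(abs(D[:,1])-.018)<.003)&(abs(D[:,2])<.01)]; print('runner z',np.median(s[:,2]),len(s))
    np.savez(n+'_deck.npz',yaw=yaw,o=o)
E
```

```text
scene yaw 22.661753778103506 ((2.563457489013672, 3.6407413482666016), (43.64091873168945, 53.96201705932617), 7.018539236014476e-06) 614 topcentre [0.5301 0.1049 0.1868] slot [0.5361 0.1074 0.0851] resid tilt deg [-1.49145505  0.05175196]
R 41.84112548828125 -65.48538208007812 43.314491271972656 1058 0.040223496519333636
R 67.20243835449219 -70.9208755493164 25.071619033813477 288 0.0391818394495067
L 38.53638458251953 68.40393829345703 46.44501495361328 1105 0.04033897106357876
L 99.52188110351562 69.02286529541016 48.5491828918457 1481 0.04049745471996659
div -0.033 221 -0.03310464476245799 [-0.0028897  -0.03268609] 0.030163477916459257
div 0.033 217 0.033356854246663695 [-0.00523918  0.03410242] 0.030278394267438082
runner z 0.0004984563634284032 538
top yaw 22.85974306791468 ((-0.4262104034423828, 2.5124893188476562), (39.997230529785156, 53.71587371826172), -0.0) 434 topcentre [0.5277 0.1027 0.1868] slot [0.5337 0.1052 0.0851] resid tilt deg [ 0.10891117 -0.17756727]
R 38.919281005859375 -63.18327713012695 45.39804458618164 699 0.04026424907434392
R 94.53919219970703 -80.19465637207031 47.340450286865234 144 0.0389554097851828
L 42.71901321411133 66.19207763671875 43.903656005859375 770 0.04005443056747426
L 99.33120727539062 70.09587097167969 47.33056640625 829 0.03978073590344883
div -0.033 110 -0.03325999268674526 [-0.00472914 -0.03259383] 0.030158248910575988
div 0.033 123 0.032831152220281844 [-0.00797761  0.0339414 ] 0.02975387365735497
runner z -6.6560853012745975e-06 290
```

The crop confirms the choice: the carton at (225,157) is kraft with a white band, its top is at 0.100 m, and it measures 40×54. The carton is at about (0.4425, -0.1805) with yaw 6.3°. The deck slot is at about (0.535, 0.106, 0.085) with yaw 22.5°. Next I move above the carton.

Call:
carry_out(rows=[[0.2,-0.6,0,0,0,0.3,-1],[0.2,-1,0,0,0,0.35,-1],[0.2,-1,0,0,0,0.35,-1],[0.2,-1,0,0,0,0.35,-1],[0.2,-1,0,0,0,0.35,-1],[0.2,-1,0,0,0,0.35,-1],[0.2,-1,0,0,0,0.35,-1],[0.2,-1,0,0,0,0.35,-1]])

```text
t: 0.9
eef_pos: [0.3466, 0.2516, 0.2308]
ee_rot: [0.114, 0.994, -0.0, -0.0]
force: [0.4, 0.2, 0.3]
grip_width: 0.0855
```

Call:
carry_out(rows=[[0.2,-1,0,0,0,0.35,-1],[0.2,-1,0,0,0,0.35,-1],[0.2,-1,0,0,0,0.35,-1],[0.2,-1,0,0,0,0.35,-1],[0.2,-1,0,0,0,0.35,-1],[0.2,-1,0,0,0,0.35,-1],[0.2,-1,0,0,0,0.35,-1],[0.2,-1,0,0,0,0.35,-1]])

```text
t: 1.7
eef_pos: [0.4107, -0.0684, 0.231]
ee_rot: [-0.008, 1.0, 0.0, 0.0]
force: [1.3, 0.8, -0.1]
grip_width: 0.0855
```

Call:
carry_out(rows=[[0.28,-1,0,0,0,0.36,-1],[0.28,-1,0,0,0,0.36,-1],[0.24,-0.8,0,0,0,0.36,-1],[0,0,0,0,0,0,-1],[0,0,0,0,0,0,-1]])

```text
t: 2.2
eef_pos: [0.4425, -0.1788, 0.2306]
ee_rot: [-0.054, 0.999, 0.001, -0.001]
force: [0.4, -0.6, -0.2]
grip_width: 0.0854
```

Run:
```python
from cell import r
import cv2,pickle
from deck import *
print(r.get_obs())
for n in("scene","top"):
    d=r.get_image(n);pickle.dump(d,open(n+'2.pkl','wb'));cv2.imwrite(f'pics/{n}2.png',d['frame'])
    print(proj(d,[r.get_obs()['eef_pos']]))
```

```text
{'t': 2.2, 'joint_pos': array([-5.40316691e-01, -3.11539282e-01,  1.94509612e+00,  3.86450926e-04,
        1.50985784e+00, -2.21832016e+00]), 'joint_vel': array([ 2.79607225e-02, -2.55934654e-02,  1.62151942e-02, -4.49730653e-05,
        7.18739183e-04, -6.47315473e-04]), 'joint_torque': array([-9.06085521e-01, -2.32274508e+01, -3.77838707e+01, -5.29199664e-02,
       -5.18693856e-02, -1.97413517e-02]), 'eef_pos': array([ 0.4425452 , -0.17881354,  0.23061071]), 'ee_rot': array([-5.35659577e-02,  9.98563879e-01,  6.69644441e-04, -6.47077851e-04]), 'force': array([ 0.44587552, -0.60853106, -0.15849406]), 'wrist_torque': array([ 0.00394025,  0.03901297, -0.03213069]), 'grip_width': 0.08537514187766951}
[[221.84384546 102.15760783]]
[[313.52995222 191.88795741]]
```

View pics/scene2.png

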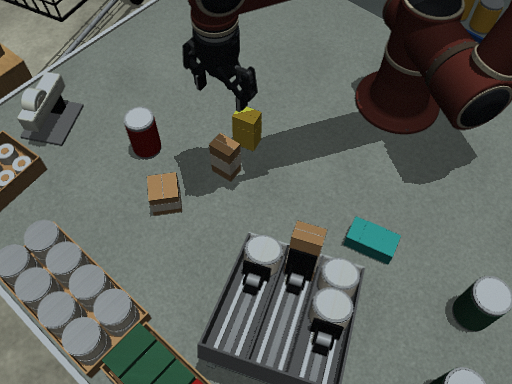

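View pics/top2.png

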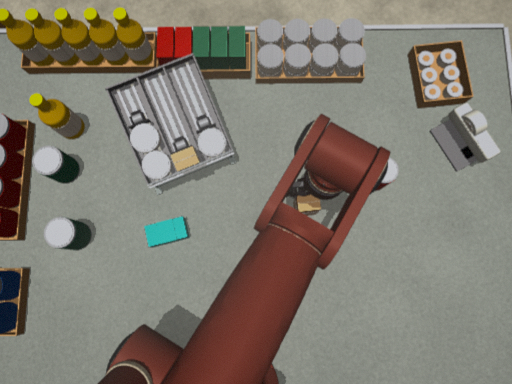

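The gripper hangs over the carton, with the fingertips straddling scene (222,100), where the TCP projects. I'll descend now.

Call:
carry_out(rows=[[0,-0.04,-0.8,0,0,0,-1],[0,0,-1,0,0,0,-1],[0,0,-1,0,0,0,-1],[0,0,-0.8,0,0,0,-1],[0,0,-0.5,0,0,0,-1],[0,0,-0.36,0,0,0,-1],[0,0,0,0,0,0,-1],[0,0,0,0,0,0,-1]])

```text
t: 3.1
eef_pos: [0.4435, -0.1802, 0.0538]
ee_rot: [-0.055, 0.999, -0.0, 0.001]
force: [0.4, -0.4, 0.0]
grip_width: 0.0855
```

Run:
```python
from cell import r
import cv2,pickle
d=r.get_image("scene");cv2.imwrite('pics/s3.png',cv2.resize(d['frame'][80:230,150:300],None,fx=4,fy=4))
```

```text
(no output)
```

View pics/s3.png

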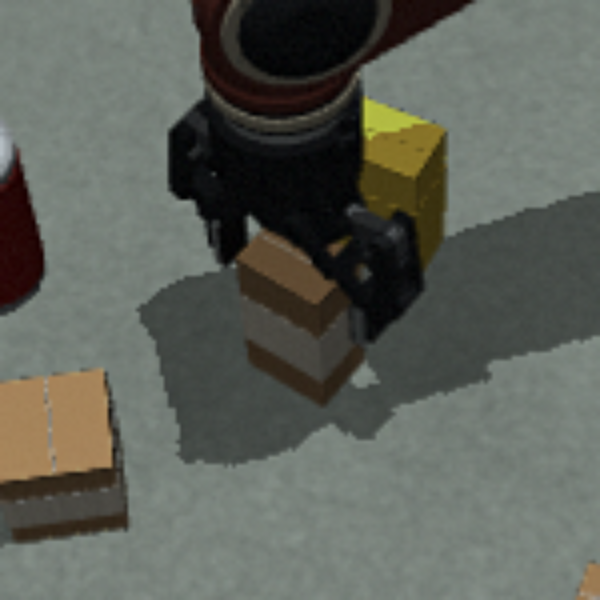

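The fingers straddle the carton cleanly (crop: carton at (300,310), fingers at (230,240) and (380,290)). Now I close.

Call:
carry_out(rows=[[0,0,0,0,0,0,1],[0,0,0,0,0,0,1],[0,0,0,0,0,0,1],[0,0,0,0,0,0,1],[0,0,0,0,0,0,1],[0,0,0,0,0,0,1]], squeeze=45)

```text
t: 3.75
eef_pos: [0.4438, -0.1808, 0.0542]
ee_rot: [-0.054, 0.999, -0.0, 0.001]
force: [-1.3, 1.2, 5.9]
grip_width: 0.0535
```

Call:
carry_out(rows=[[0,0,0.3,0,0,0,1],[0,0,0.6,0,0,0,1],[0,0,0.9,0,0,0,1],[0,0,0.9,0,0,0,1],[0,0,0.9,0,0,0,1],[0,0,0.4,0,0,0,1],[0,0,0,0,0,0,1],[0,0,0,0,0,0,1]])

```text
t: 4.55
eef_pos: [0.4421, -0.1799, 0.2111]
ee_rot: [-0.054, 0.999, 0.001, -0.001]
force: [-0.2, 0.1, -2.8]
grip_width: 0.0537
```

```bash
cat > held.py <<'E'
from cell import r
from deck import *
# pose of held carton's tool
def show(tag):
    o=r.get_obs(); print({k:np.round(o[k],4) for k in('t','joint_pos','eef_pos','ee_rot','force','wrist_torque','grip_width')})
    for n in("scene","top"):
        d=r.get_image(n);pickle.dump(d,open(f'{n}_{tag}.pkl','wb'));cv2.imwrite(f'pics/{n}_{tag}.png',d['frame'])
    return o
E
python3 -c "
from held import *
show('lift')"
```

```text
{'t': np.float64(4.55), 'joint_pos': array([-5.4250e-01, -2.9840e-01,  1.9672e+00, -1.0000e-04,  1.4753e+00,
       -2.2220e+00]), 'eef_pos': array([ 0.4421, -0.1799,  0.2111]), 'ee_rot': array([-5.430e-02,  9.985e-01,  7.000e-04, -1.100e-03]), 'force': array([-0.2461,  0.0909, -2.8208]), 'wrist_torque': array([-0.0048,  0.0959, -0.0261]), 'grip_width': np.float64(0.0537)}
```

View pics/scene_lift.png

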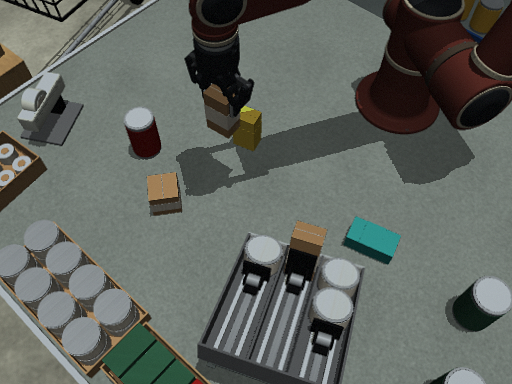

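```bash
cat > plan.py <<'E'
from cell import r
from deck import *
YAW=np.radians(22.5); O=np.array([.535,.1063,.085]); H=.054; DX=0.0
RD=Rdeck(YAW); RT=RD@np.diag([-1,1,-1.])
def state():
    o=r.get_obs(); R=Ro.from_quat(o['ee_rot']).as_matrix()
    tcp=(o['eef_pos']-O)@RD
    err=np.degrees(Ro.from_matrix(RT@R.T).as_rotvec())
    print('t',o['t'],'tcp deck mm',(tcp*1000).round(1),'carton c x,y,under z',((tcp-[DX,0,H])*1000).round(1),'rot err world deg',err.round(2),'in deck',(RD.T@err).round(2),'F deck',(RD.T@o['force']).round(1))
    return o,tcp,err
def go(x,y,zu):
    o,tcp,err=state()
    T=O+RD@np.array([x+DX,y,zu+H])
    print('target tcp',T.round(4),'shift units',((T-o['eef_pos'])/.04).round(3),'turn units',(err/5).round(3))
E
python3 -c "
from plan import *
go(-.045,0,.06)
print('deck axes units per mm: x',(RD[:,0]/40).round(5),'y',(RD[:,1]/40).round(5),'z',(RD[:,2]/40).round(5))"
```

```text
t 4.65 tcp deck mm [-156.7 -228.4  171.3] carton c x,y,under z [-156.7 -228.4  117.3] rot err world deg [  3.62 -14.85  16.15] in deck [  1.92 -15.1   16.2 ] F deck [-0.8  0.4 -3.2]
target tcp [0.4676 0.0784 0.1835] shift units [ 0.649  6.448 -0.66 ] turn units [ 0.725 -2.97   3.23 ]
deck axes units per mm: x [0.02231 0.00924 0.00647] y [-0.00957  0.0231   0.     ] z [-0.00598 -0.00248  0.02415]
```

Call:
carry_out(rows=[[0.08,0.6,0,0.09,-0.37,0.4,1],[0.08,0.8,0,0.09,-0.37,0.4,1],[0.08,0.9,0,0.09,-0.37,0.4,1],[0.08,0.9,0,0.09,-0.37,0.4,1],[0.08,0.9,-0.1,0.09,-0.37,0.4,1],[0.08,0.9,-0.2,0.09,-0.37,0.4,1],[0.08,0.8,-0.2,0.09,-0.37,0.4,1],[0.08,0.6,-0.16,0.09,-0.37,0.4,1]])

```text
t: 5.45
eef_pos: [0.4668, 0.0775, 0.1832]
ee_rot: [-0.193, 0.972, 0.025, 0.128]
force: [0.3, -0.1, -2.7]
grip_width: 0.0539
```

Call:
carry_out(rows=[[0,0,0,0,0,0,1],[0,0,0,0,0,0,1]])

```text
t: 5.65
eef_pos: [0.4673, 0.0758, 0.1842]
ee_rot: [-0.192, 0.973, 0.024, 0.128]
force: [0.4, 0.1, -2.1]
grip_width: 0.0534
```

```bash
python3 -c "
from plan import *
import held
go(-.04,0,.034)
held.show('pre')
for n in('scene','top'):
    d=pickle.load(open(n+'_pre.pkl','rb'));u,v=proj(d,[O])[0].astype(int);f=d['frame'][max(0,v-75):v+75,max(0,u-80):u+80]
    cv2.imwrite(f'pics/pre_{n}.png',cv2.resize(f,None,fx=4,fy=4,interpolation=cv2.INTER_CUBIC))
"
```

```text
t 5.65 tcp deck mm [-46.   -2.2 115.1] carton c x,y,under z [-46.   -2.2  61.1] rot err world deg [ 0.11 -0.02  0.15] in deck [ 0.13 -0.06  0.12] F deck [-0.2 -0.  -2.1]
target tcp [0.4783 0.0828 0.1596] shift units [ 0.275  0.175 -0.615] turn units [ 0.021 -0.003  0.03 ]
{'t': np.float64(5.65), 'joint_pos': array([-0.0637, -0.4872,  2.1654,  0.1188,  1.2296, -2.0514]), 'eef_pos': array([0.4673, 0.0758, 0.1842]), 'ee_rot': array([-0.1922,  0.9727,  0.0244,  0.1277]), 'force': array([ 0.3712,  0.1068, -2.1218]), 'wrist_torque': array([-0.0964,  0.1876, -0.0278]), 'grip_width': np.float64(0.0534)}
```

View pics/pre_scene.png

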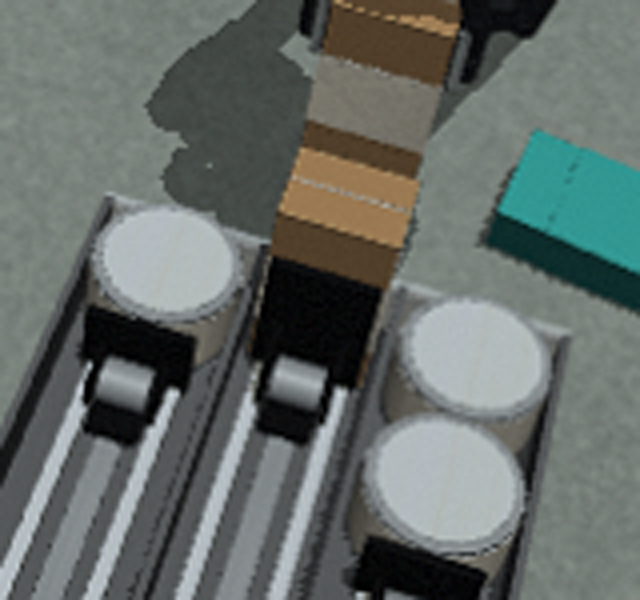

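View pics/pre_top.png

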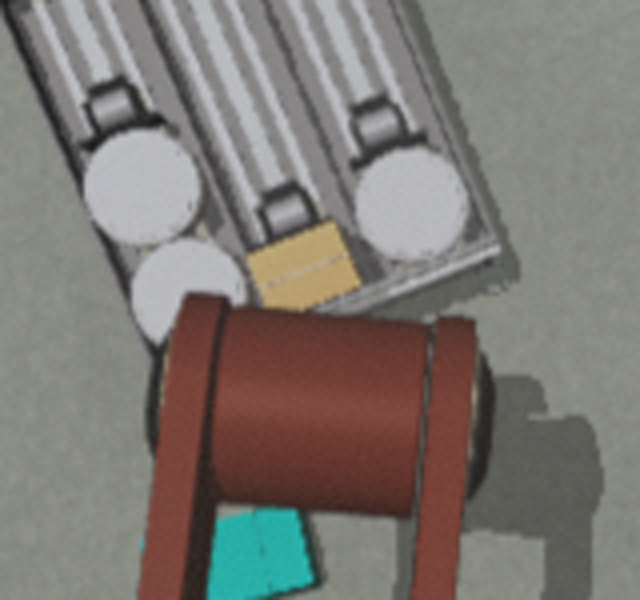

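```bash
python3 -c "
from plan import *
d=pickle.load(open('scene_pre.pkl','rb'));P=cloud(d).reshape(-1,3);P=P[~np.isnan(P).any(1)]
D=(P-O)@RD*1000
f=D[(abs(D[:,1])<45)&(D[:,0]>-45)&(D[:,0]<-15)&(D[:,2]>85)&(D[:,2]<140)]
print(len(f),f.min(0),f.max(0))
x=np.median(f[:,0]);g=f[abs(f[:,0]-x)<4];A=np.c_[g[:,1:],np.ones(len(g))];c=np.linalg.lstsq(A,g[:,0],rcond=None)[0];print('held back plane x',x,'tilt deg vs y,z',np.degrees(c[:2]),len(g))
for lo in range(75,140,8):
    s=g[(g[:,2]>lo)&(g[:,2]<lo+8)]; print(lo,len(s),np.percentile(s[:,1],[1,99]) if len(s)>5 else '', )
print('z min',np.percentile(D[(abs(D[:,1])<20)&(abs(D[:,0]-x)<4)&(D[:,2]>40)][:,2],[0,1]))
# row top
t=D[(abs(D[:,1])<40)&(abs(D[:,2]-100)<4)&(D[:,0]>-12)&(D[:,0]<60)]
for q in range(-20,25,10):
    s=t[abs(t[:,1]-q)<3]; print('row top x',q,np.percentile(s[:,0],[2,98]),np.median(s[:,2]))
for q in(8,18,28,35):
    s=t[abs(t[:,0]-q)<3]; print('row top y at x',q,np.percentile(s[:,1],[2,98]))
s=D[(abs(abs(D[:,1])-33)<6)&(D[:,0]>80)&(abs(D[:,2]-30)<3)]
for sg in(-1,1):
    k=s[np.sign(s[:,1])==sg]; print('div',np.median(k[:,1]),np.polyfit(k[:,0],k[:,1],1))
"
```

```text
803 [-40.16648072 -42.55448916  85.10181464] [-22.63207427  38.18037421 139.95671586]
held back plane x -26.356681832419195 tilt deg vs y,z [ 0.09235194 -0.27600482] 701
75 0 
83 68 [-28.0311153   23.15262591]
91 96 [-28.93505864  24.21713725]
99 97 [-28.24448388  24.45787978]
107 104 [-29.04140143  23.47423122]
115 106 [-29.25557511  24.44346666]
123 110 [-29.1506513   24.18864832]
131 103 [-28.44098019  23.73560953]
139 17 [-26.5070915   24.19601566]
z min [68.18390981 70.92507622]
row top x -20 [ 1.9756541  42.15121669] 99.75543405987978
row top x -10 [ 3.45446959 41.95221388] 99.77967745252163
row top x 0 [ 2.39933558 41.7052638 ] 99.85659952533143
row top x 10 [ 3.68451842 42.15908824] 99.76023182967839
row top x 20 [ 3.42856879 41.53371212] 99.58435325310263
row top y at x 8 [-24.63062653  26.05962285]
row top y at x 18 [-24.75464418  26.31415287]
row top y at x 28 [-24.97067991  26.37626118]
row top y at x 35 [-25.41512084  26.26491382]
div -32.15164547776253 [-9.79052623e-04 -3.20183018e+01]
div 33.885171592823276 [-2.10389338e-03  3.42616703e+01]
```

```bash
sed -i 's/^RD=.*/RD=Rdeck(YAW); O=O+RD@np.array([.002,.0008,0]); RT=RD@np.diag([-1,1,-1.])/; s/DX=0.0$/DX=0.0004/' plan.py; sed -i 's/;  *RT=RD@np.diag(\[-1,1,-1.\])$/; RT=RD@np.diag([-1,1,-1.])/' plan.py; head -5 plan.py; python3 -c "
from plan import *
go(-.036,0.0002,.034)"
```

```text
from cell import r
from deck import *
YAW=np.radians(22.5); O=np.array([.535,.1063,.085]); H=.054; DX=0.0004
RD=Rdeck(YAW); O=O+RD@np.array([.002,.0008,0]); RT=RD@np.diag([-1,1,-1.])
def state():
t 5.75 tcp deck mm [-47.   -4.2 116.4] carton c x,y,under z [-47.4  -4.2  62.4] rot err world deg [0.1  0.14 0.25] in deck [0.21 0.09 0.2 ] F deck [-0.7  0.2 -1.7]
target tcp [0.4836 0.0861 0.1613] shift units [ 0.382  0.277 -0.612] turn units [0.021 0.027 0.05 ]
```

Call:
carry_out(rows=[[0.1,0.07,-0.16,0,0,0.02,1],[0.1,0.07,-0.16,0,0,0.02,1],[0.1,0.07,-0.16,0,0,0,1],[0.08,0.05,-0.13,0,0,0,1],[0,0,0,0,0,0,1],[0,0,0,0,0,0,1]])

```text
t: 6.35
eef_pos: [0.4837, 0.0861, 0.1617]
ee_rot: [-0.194, 0.972, 0.024, 0.129]
force: [0.2, 0.2, -2.7]
grip_width: 0.0535
```

```bash
cat > meas.py <<'E'
from plan import *
def meas(tag):
    d=r.get_image('scene');pickle.dump(d,open(f'scene_{tag}.pkl','wb'))
    u,v=proj(d,[O])[0].astype(int);f=d['frame'][max(0,v-75):v+75,max(0,u-80):u+80]
    cv2.imwrite(f'pics/{tag}.png',cv2.resize(f,None,fx=4,fy=4,interpolation=cv2.INTER_CUBIC))
    P=cloud(d).reshape(-1,3);P=P[~np.isnan(P).any(1)];return d,(P-O)@RD*1000
def plane(D,x0,x1,z0,z1):
    f=D[(abs(D[:,1])<40)&(D[:,0]>x0)&(D[:,0]<x1)&(D[:,2]>z0)&(D[:,2]<z1)]
    if len(f)<20: print('few',len(f));return
    x=np.median(f[:,0]);g=f[abs(f[:,0]-x)<4];A=np.c_[g[:,1:],np.ones(len(g))];c=np.linalg.lstsq(A,g[:,0],rcond=None)[0]
    print('plane x',x.round(2),'tilt deg y,z',np.degrees(c[:2]).round(2),'y ext',np.percentile(g[:,1],[1,99]).round(1),'z ext',np.percentile(g[:,2],[1,99]).round(1),len(g))
E
python3 -c "
from meas import *
d,D=meas('pp'); plane(D,-30,-5,103,130); state()
t=D[(abs(D[:,1])<20)&(abs(D[:,2]-100)<3)&(D[:,0]>-12)&(D[:,0]<60)];print('row top x',np.percentile(t[:,0],[2,98]))
go(.0225,0,.034)"
```

```text
plane x -16.39 tilt deg y,z [0.2  0.28] y ext [-26.2  26.8] z ext [103.1 129.6] 343
t 6.4 tcp deck mm [-35.2   0.1  88.8] carton c x,y,under z [-35.6   0.1  34.8] rot err world deg [ 0.08  0.23 -0.01] in deck [ 0.15  0.18 -0.05] F deck [-0.6 -0.  -2.1]
row top x [ 0.22018004 39.75213954]
t 6.4 tcp deck mm [-35.2   0.1  88.8] carton c x,y,under z [-35.6   0.1  34.8] rot err world deg [ 0.08  0.23 -0.01] in deck [ 0.15  0.18 -0.05] F deck [-0.6 -0.  -2.1]
target tcp [0.5359 0.1075 0.1764] shift units [1.302 0.536 0.358] turn units [ 0.016  0.045 -0.002]
```

View pics/pp.png

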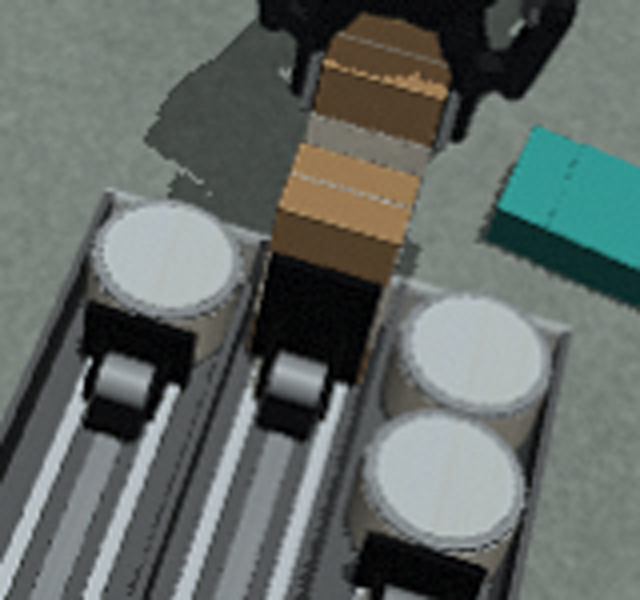

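```bash
python3 -c "
from plan import *
d=pickle.load(open('scene_pp.pkl','rb'));P=cloud(d).reshape(-1,3);P=P[~np.isnan(P).any(1)];D=(P-O)@RD*1000
b=D[(abs(D[:,1])<18)&(D[:,0]>-55)&(D[:,0]<-20)&(D[:,2]>125)&(D[:,2]<145)]
print(np.histogram(b[:,2],bins=range(125,146)))
print(np.percentile(D[(abs(D[:,1])<18)&(abs(D[:,0]+16)<3)&(D[:,2]>100)][:,2],99))
print((RD[:,0]).round(3))"
```

```text
(array([ 0,  0,  0,  0,  0,  1,  1, 39, 87, 98, 42,  7,  2,  0,  0,  0,  0,
        0,  0,  0]), array([125, 126, 127, 128, 129, 130, 131, 132, 133, 134, 135, 136, 137,
       138, 139, 140, 141, 142, 143, 144, 145]))
405.8105368311188
[0.892 0.37  0.259]
```

Call:
carry_out(rows=[[0.089,0.037,0.026,0,0,0,1],[0.089,0.037,0.026,0,0,0,1],[0.089,0.037,0.026,0,0,0,1],[0.089,0.037,0.026,0,0,0,1],[0.089,0.037,0.026,0,0,0,1],[0.089,0.037,0.026,0,0,0,1],[0.089,0.037,0.026,0,0,0,1],[0.089,0.037,0.026,0,0,0,1]])

```text
t: 7.2
eef_pos: [0.5105, 0.0974, 0.169]
ee_rot: [-0.194, 0.973, 0.024, 0.126]
force: [-6.3, -3.2, -0.7]
grip_width: 0.0534
```

```bash
python3 -c "
from meas import *
d,D=meas('p1'); plane(D,5,30,103,130); state()
t=D[(abs(D[:,1])<20)&(abs(D[:,2]-100)<3)&(D[:,0]>-12)&(D[:,0]<80)];print('row top x',np.percentile(t[:,0],[2,98]),len(t))
go(.0225,0,.034)"
```

```text
plane x 14.0 tilt deg y,z [-0.18  0.44] y ext [-26.   26.9] z ext [103.2 129.6] 351
t 7.25 tcp deck mm [-4.8  0.4 87.9] carton c x,y,under z [-5.2  0.4 33.9] rot err world deg [ 0.17 -0.08 -0.05] in deck [ 0.11 -0.14 -0.08] F deck [-6.1 -1.  -2.8]
row top x [13.77776807 54.82847887] 484
t 7.25 tcp deck mm [-4.8  0.4 87.9] carton c x,y,under z [-5.2  0.4 33.9] rot err world deg [ 0.17 -0.08 -0.05] in deck [ 0.11 -0.14 -0.08] F deck [-6.1 -1.  -2.8]
target tcp [0.5359 0.1075 0.1764] shift units [0.621 0.247 0.182] turn units [ 0.034 -0.015 -0.009]
```

View pics/p1.png

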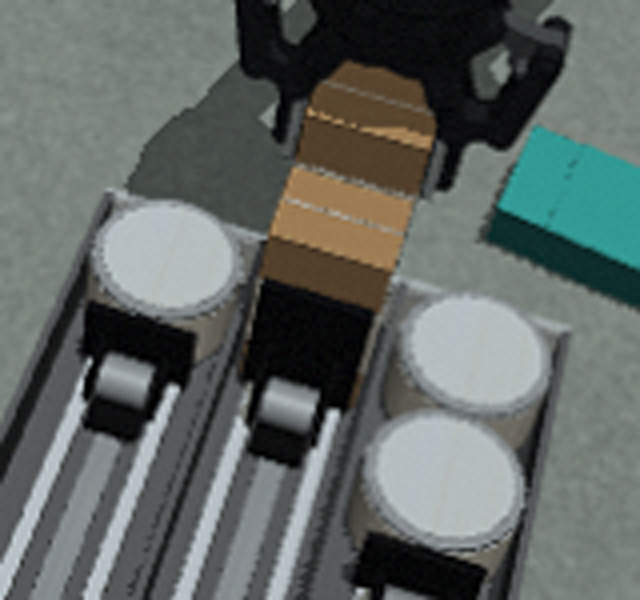

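Call:
carry_out(rows=[[0.082,0.034,0.024,0,0,0,1],[0.082,0.034,0.024,0,0,0,1],[0.082,0.034,0.024,0,0,0,1],[0.082,0.034,0.024,0,0,0,1],[0.082,0.034,0.024,0,0,0,1],[0.082,0.034,0.024,0,0,0,1],[0.082,0.034,0.024,0,0,0,1],[0.082,0.034,0.024,0,0,0,1]])

```text
t: 8.05
eef_pos: [0.5365, 0.1083, 0.1763]
ee_rot: [-0.194, 0.973, 0.024, 0.126]
force: [-7.5, -3.8, -2.1]
grip_width: 0.0536
```

Call:
carry_out(rows=[[0,0,0,0,0,0,1],[0,0,0,0,0,0,1]])

```text
t: 8.25
eef_pos: [0.537, 0.1085, 0.1764]
ee_rot: [-0.194, 0.972, 0.024, 0.127]
force: [-4.4, -2.3, -4.5]
grip_width: 0.0536
```

```bash
python3 -c "
from meas import *
d,D=meas('p2'); plane(D,33,56,103,130); state()
t=D[(abs(D[:,1])<20)&(abs(D[:,2]-100)<3)&(D[:,0]>20)&(D[:,0]<110)];print('row top x',np.percentile(t[:,0],[2,98]),len(t))
b=D[(abs(D[:,1])<18)&(D[:,0]>10)&(D[:,0]<40)&(D[:,2]>120)&(D[:,2]<145)];print('held top z',np.median(b[:,2]))
go(.024,0,.0)"
```

```text
plane x 43.8 tilt deg y,z [0.  0.3] y ext [-26.   27.2] z ext [103.6 129.5] 359
t 8.3 tcp deck mm [24.2  0.5 87.5] carton c x,y,under z [23.8  0.5 33.5] rot err world deg [ 0.15 -0.06 -0.04] in deck [ 0.1  -0.11 -0.06] F deck [-6.   0.2 -3. ]
row top x [43.24030462 84.35932926] 512
held top z 133.12391476625007
t 8.3 tcp deck mm [24.2  0.5 87.5] carton c x,y,under z [23.8  0.5 33.5] rot err world deg [ 0.15 -0.06 -0.04] in deck [ 0.1  -0.11 -0.06] F deck [-6.   0.2 -3. ]
target tcp [0.5453 0.1114 0.144 ] shift units [ 0.209  0.073 -0.809] turn units [ 0.029 -0.012 -0.007]
```

View pics/p2.png

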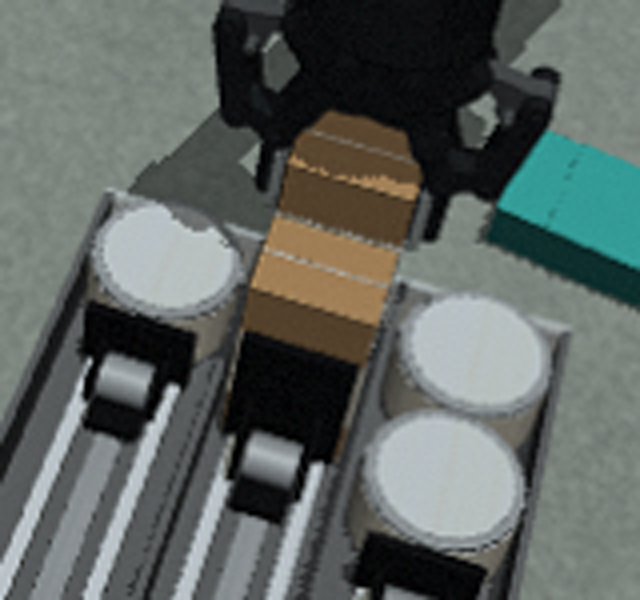

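Call:
carry_out(rows=[[0.024,0.01,-0.097,0,0,0,1],[0.024,0.01,-0.097,0,0,0,1],[0.024,0.01,-0.097,0,0,0,1],[0.024,0.01,-0.097,0,0,0,1],[0.024,0.01,-0.097,0,0,0,1],[0.024,0.01,-0.097,0,0,0,1],[0.012,0.005,-0.048,0,0,0,1]])

```text
t: 9.0
eef_pos: [0.5434, 0.1112, 0.1517]
ee_rot: [-0.194, 0.972, 0.024, 0.128]
force: [-7.5, -1.6, -1.8]
grip_width: 0.054
```

```bash
python3 -c "
from meas import *
d,D=meas('p3'); state()
t=D[(abs(D[:,1])<20)&(abs(D[:,2]-100)<3)&(D[:,0]>46)&(D[:,0]<110)];print('row top x',np.percentile(t[:,0],[2,98]),len(t),np.median(t[:,2]))
b=D[(abs(D[:,1])<18)&(D[:,0]>10)&(D[:,0]<40)&(D[:,2]>90)&(D[:,2]<135)];print('held top z',np.median(b[:,2]))"
```

```text
t 9.05 tcp deck mm [24.5  0.4 61.7] carton c x,y,under z [24.1  0.4  7.7] rot err world deg [ 0.13 -0.   -0.03] in deck [ 0.11 -0.05 -0.06] F deck [-4.8  0.9 -1. ]
row top x [47.3506528  85.25139189] 470 99.64825894275111
held top z 107.56765201542345
```

View pics/p3.png

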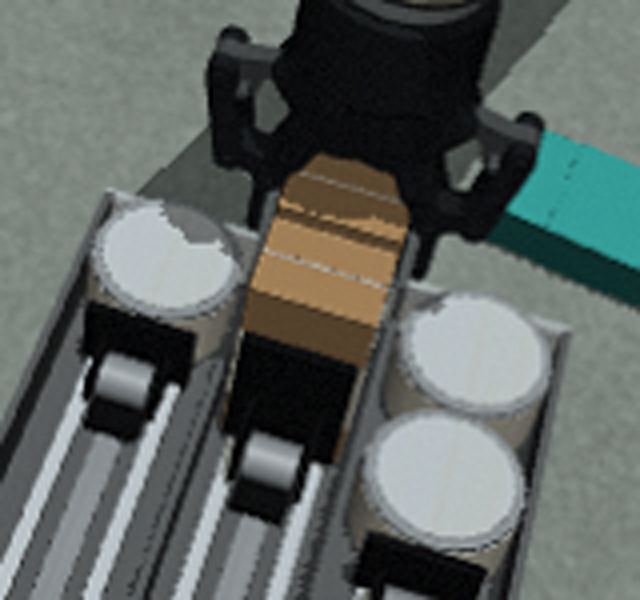

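Call:
carry_out(rows=[[0.012,0.005,-0.048,0,0,0,1],[0.012,0.005,-0.048,0,0,0,1],[0.006,0.002,-0.024,0,0,0,1],[0.006,0.002,-0.024,0,0,0,1],[0,0,0,0,0,0,1]])

```text
t: 9.55
eef_pos: [0.5449, 0.1117, 0.1461]
ee_rot: [-0.194, 0.972, 0.024, 0.128]
force: [-5.8, -3.5, -1.8]
grip_width: 0.0537
```

```bash
python3 -c "
from meas import *
d,D=meas('p4'); state()
b=D[(abs(D[:,1])<18)&(D[:,0]>10)&(D[:,0]<40)&(D[:,2]>90)&(D[:,2]<135)];print('held top z',np.median(b[:,2]))"
```

```text
t 9.6 tcp deck mm [24.7  0.4 56.1] carton c x,y,under z [24.3  0.4  2.1] rot err world deg [ 0.13  0.01 -0.03] in deck [ 0.11 -0.04 -0.07] F deck [-7.2 -0.2 -0.5]
held top z 101.85933935523556
```

Call:
carry_out(rows=[[0.006,0.002,-0.024,0,0,0,1],[0,0,0,0,0,0,1],[0,0,0,0,0,0,1]])

```text
t: 9.9
eef_pos: [0.5451, 0.1118, 0.1452]
ee_rot: [-0.194, 0.972, 0.024, 0.128]
force: [-6.8, -2.3, -1.4]
grip_width: 0.0535
```

Call:
carry_out(rows=[[0.003,0.001,-0.012,0,0,0,1],[0,0,0,0,0,0,1],[0,0,0,0,0,0,1]])

```text
t: 10.2
eef_pos: [0.5452, 0.1118, 0.1448]
ee_rot: [-0.194, 0.972, 0.024, 0.128]
force: [-6.7, -2.6, -2.6]
grip_width: 0.0533
```

```bash
python3 -c "
from meas import *
d,D=meas('p5'); state()
b=D[(abs(D[:,1])<18)&(D[:,0]>10)&(D[:,0]<40)&(D[:,2]>90)&(D[:,2]<135)];print('held top z',np.median(b[:,2]))"
```

```text
t 10.25 tcp deck mm [24.6  0.4 54.7] carton c x,y,under z [24.2  0.4  0.7] rot err world deg [ 0.14  0.01 -0.04] in deck [ 0.12 -0.05 -0.07] F deck [-7.3 -0.8 -0.3]
held top z 100.61255822530366
```

Call:
carry_out(rows=[[0.003,0.001,-0.012,0,0,0,1],[0,0,0,0,0,0,1],[0,0,0,0,0,0,1]])

```text
t: 10.55
eef_pos: [0.5453, 0.1118, 0.1443]
ee_rot: [-0.194, 0.972, 0.024, 0.128]
force: [-6.0, -3.7, -1.6]
grip_width: 0.0537
```

Call:
carry_out(rows=[[0.003,0.001,-0.012,0,0,0,1],[0,0,0,0,0,0,1],[0,0,0,0,0,0,1]])

```text
t: 10.85
eef_pos: [0.5454, 0.1119, 0.1442]
ee_rot: [-0.194, 0.972, 0.024, 0.128]
force: [-8.7, -2.3, 0.4]
grip_width: 0.0533
```

```bash
python3 -c "
from meas import *
d,D=meas('p6'); state()
b=D[(abs(D[:,1])<18)&(D[:,0]>10)&(D[:,0]<40)&(D[:,2]>90)&(D[:,2]<135)];print('held top z',np.median(b[:,2]))"
```

```text
t 10.9 tcp deck mm [24.7  0.3 54.1] carton c x,y,under z [24.3  0.3  0.1] rot err world deg [ 0.14 -0.   -0.04] in deck [ 0.12 -0.06 -0.07] F deck [-8.9  0.3  2.1]
held top z 99.8900302961465
```

Contact shows in two ways: the normal force rose by about 2.5 N, and the carton top is at 99.9 mm. Now I'll ease it forward to the lip while still holding it.

Call:
carry_out(rows=[[-0.022,-0.009,-0.006,0,0,0,1],[-0.022,-0.009,-0.006,0,0,0,1],[-0.022,-0.009,-0.006,0,0,0,1],[0,0,0,0,0,0,1],[0,0,0,0,0,0,1]])

```text
t: 11.4
eef_pos: [0.5437, 0.1111, 0.1437]
ee_rot: [-0.194, 0.972, 0.024, 0.129]
force: [-3.6, -1.9, -2.7]
grip_width: 0.0535
```

```bash
python3 -c "
from meas import *
d,D=meas('p7'); state()
t=D[(abs(D[:,1])<20)&(abs(D[:,2]-100)<3)&(D[:,0]>20)&(D[:,0]<110)];print('tops back x',np.percentile(t[:,0],[2,98]),len(t),np.median(t[:,2]))"
```

```text
t 11.45 tcp deck mm [22.7  0.3 54.1] carton c x,y,under z [22.3  0.3  0.1] rot err world deg [ 0.08  0.16 -0.02] in deck [ 0.13  0.12 -0.05] F deck [-5.2  1.4 -1.5]
tops back x [21.6863333  82.85291172] 723 99.75563476270968
```

Call:
carry_out(rows=[[-0.011,-0.005,-0.003,0,0,0,1],[0,0,0,0,0,0,1],[0,0,0,0,0,0,1]])

```text
t: 11.75
eef_pos: [0.5434, 0.1109, 0.1436]
ee_rot: [-0.194, 0.972, 0.025, 0.129]
force: [-5.2, -0.7, -3.5]
grip_width: 0.0539
```

```bash
python3 -c "
from meas import *
state()"
```

```text
t 11.75 tcp deck mm [22.4  0.3 54.1] carton c x,y,under z [22.   0.3  0.1] rot err world deg [ 0.07  0.18 -0.01] in deck [ 0.13  0.14 -0.04] F deck [-5.8  1.4 -2.1]
```

Call:
carry_out(rows=[[-0.022,-0.009,-0.006,0,0,0,1],[0,0,0,0,0,0,1],[0,0,0,0,0,0,1]])

```text
t: 12.05
eef_pos: [0.5425, 0.1105, 0.1434]
ee_rot: [-0.194, 0.972, 0.025, 0.129]
force: [-3.2, -0.3, -4.0]
grip_width: 0.0536
```

```bash
python3 -c "
from meas import *
state()"
```

```text
t 12.05 tcp deck mm [21.3  0.2 54.2] carton c x,y,under z [20.9  0.2  0.2] rot err world deg [ 0.08  0.18 -0.01] in deck [ 0.13  0.14 -0.04] F deck [-4.   0.9 -3.1]
```

Call:
carry_out(rows=[[-0.022,-0.009,-0.006,0,0,0,1],[0,0,0,0,0,0,1],[0,0,0,0,0,0,1]])

```text
t: 12.35
eef_pos: [0.5417, 0.1101, 0.1432]
ee_rot: [-0.194, 0.972, 0.024, 0.13]
force: [-3.3, 0.3, -4.4]
grip_width: 0.0535
```

```bash
python3 -c "
from meas import *
d,D=meas('p8'); state()
t=D[(abs(D[:,1])<20)&(abs(D[:,2]-100)<3)&(D[:,0]>20)&(D[:,0]<110)];print('tops back x',np.percentile(t[:,0],[2,98]),len(t),np.median(t[:,2]))"
```

```text
t 12.4 tcp deck mm [20.4  0.2 54.3] carton c x,y,under z [20.   0.2  0.3] rot err world deg [ 0.08  0.19 -0.01] in deck [ 0.14  0.14 -0.05] F deck [-6.3  1.3 -3.6]
tops back x [21.23660495 80.74337336] 698 99.76325806094643
```

Call:
carry_out(rows=[[-0.019,-0.008,-0.014,0,0,0,1],[0,0,0,0,0,0,1],[0,0,0,0,0,0,1]])

```text
t: 12.7
eef_pos: [0.5413, 0.1099, 0.1431]
ee_rot: [-0.194, 0.972, 0.024, 0.13]
force: [-3.6, 1.2, -4.6]
grip_width: 0.0534
```

```bash
python3 -c "
from meas import *
d,D=meas('p9'); state()
t=D[(abs(D[:,1])<20)&(abs(D[:,2]-100)<3)&(D[:,0]>20)&(D[:,0]<110)];print('tops back x',np.percentile(t[:,0],[2,98]),len(t),np.median(t[:,2]))"
```

```text
t 12.75 tcp deck mm [20.   0.1 54.2] carton c x,y,under z [19.6  0.1  0.2] rot err world deg [ 0.07  0.25 -0.  ] in deck [ 0.15  0.21 -0.05] F deck [-4.5  2.  -3.1]
tops back x [20.90993681 80.12213556] 694 99.73581766614925
```

View pics/p9.png

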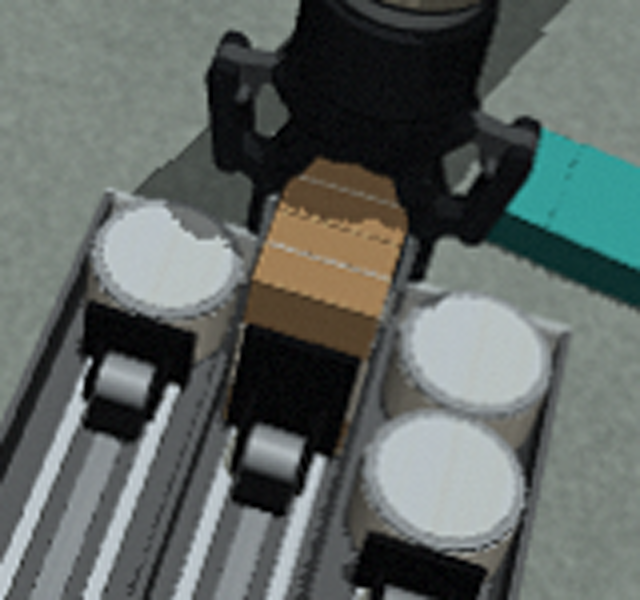

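Both cartons line up. The carton reads x=19.6 and forward motion is stalling at the lip. I'll release gently.

Call:
carry_out(rows=[[0,0,0,0,0,0,1],[0,0,0,0,0,0,-0.3],[0,0,0,0,0,0,-0.4],[0,0,0,0,0,0,-0.5],[0,0,0,0,0,0,-0.6],[0,0,0,0,0,0,-0.6],[0,0,0,0,0,0,-0.6]], squeeze=20)

```text
t: 13.45
eef_pos: [0.5413, 0.1098, 0.1431]
ee_rot: [-0.194, 0.972, 0.024, 0.13]
force: [0.7, -0.3, -0.4]
grip_width: 0.0682
```

```bash
python3 -c "
from meas import *
d,D=meas('q1'); state()
t=D[(abs(D[:,1])<20)&(abs(D[:,2]-100)<3)&(D[:,0]>20)&(D[:,0]<110)];print('tops back x',np.percentile(t[:,0],[2,98]),len(t),np.median(t[:,2]))"
```

```text
t 13.5 tcp deck mm [19.9  0.1 54.1] carton c x,y,under z [19.5  0.1  0.1] rot err world deg [ 0.08  0.25 -0.01] in deck [ 0.16  0.2  -0.05] F deck [-1.2  0.5  0.5]
tops back x [20.96292709 79.60344291] 683 99.6436533157017
```

View pics/q1.png

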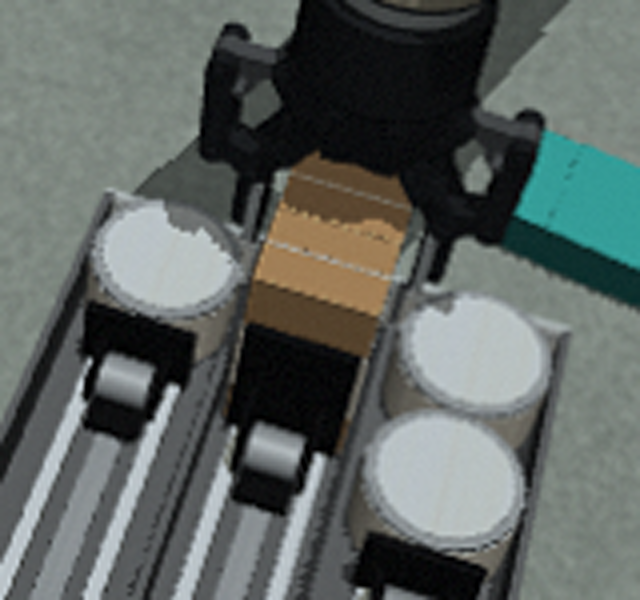

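Call:
carry_out(rows=[[-0.03,-0.012,0.12,0,0,0,-0.7],[-0.06,-0.025,0.24,0,0,0,-0.7],[-0.06,-0.025,0.24,0,0,0,-0.7],[-0.12,-0.05,0.48,0,0,0,-0.7],[-0.12,-0.05,0.48,0,0,0,-0.7],[-0.2,-0.08,0.8,0,0,0,-0.7],[-0.2,-0.08,0.8,0,0,0,-0.7]])

```text
t: 14.2
eef_pos: [0.5089, 0.0968, 0.271]
ee_rot: [-0.194, 0.972, 0.024, 0.13]
force: [0.7, 0.2, 0.4]
grip_width: 0.0726
```

Call:
carry_out(rows=[[-0.7,-0.6,0.2,0,0,0,-0.7],[-0.7,-0.9,0,0,0,0,-0.7],[0,-1,0,0,0,0,-0.7],[0,-1,0,0,0,0,-0.7],[0,-1,0,0,0,0,-0.7],[0,-1,0,0,0,0,-0.7],[0,0,0,0,0,0,-0.7],[0,0,0,0,0,0,-0.7]])

```text
t: 15.0
eef_pos: [0.4534, -0.1237, 0.2781]
ee_rot: [-0.193, 0.972, 0.024, 0.13]
force: [0.2, 0.4, 0.4]
grip_width: 0.0727
```

```bash
python3 -c "
from meas import *
d,D=meas('q2'); state()
import held; held.show('end')
T=pickle.load(open('top_end.pkl','rb'));PT=cloud(T).reshape(-1,3);PT=PT[~np.isnan(PT).any(1)]
OT=O-RD@np.array([0,0,0])
DT=(PT-O)@RD*1000
for nm,X in(('scene',D),('top',DT)):
    t=X[(abs(X[:,1])<40)&(abs(X[:,2]-100)<5)&(X[:,0]>-15)&(X[:,0]<110)]
    print(nm,cv2.minAreaRect(t[:,:2].astype(np.float32)),len(t))
    A=np.c_[t[:,:2],np.ones(len(t))];c=np.linalg.lstsq(A,t[:,2],rcond=None)[0];print('  tilt',np.degrees(c[:2]),'z',np.median(t[:,2]))
    for h in((3,37),(43,75)):
        s=t[(t[:,0]>h[0])&(t[:,0]<h[1])];print('  half',h,'y',np.percentile(s[:,1],[2,98]).round(1),'z',np.median(s[:,2]).round(1))
    print('  x ext',np.percentile(t[abs(t[:,1])<20][:,0],[.5,2,98,99.5]).round(1))
u,v=proj(T,[O])[0].astype(int);f=T['frame'][v-75:v+75,u-80:u+80];cv2.imwrite('pics/endtop.png',cv2.resize(f,None,fx=4,fy=4,interpolation=cv2.INTER_CUBIC))
"
```

```text
t 15.05 tcp deck mm [-109.5 -181.3  228.6] carton c x,y,under z [-109.9 -181.3  174.6] rot err world deg [0.08 0.28 0.01] in deck [ 0.18  0.22 -0.03] F deck [-0.  -0.  -0.1]
{'t': np.float64(15.05), 'joint_pos': array([-0.5519, -0.5077,  2.025 ,  0.2137,  1.466 , -2.5211]), 'eef_pos': array([ 0.4535, -0.1229,  0.278 ]), 'ee_rot': array([-0.1934,  0.9721,  0.0243,  0.1302]), 'force': array([ 0.0081, -0.0356, -0.0644]), 'wrist_torque': array([-0.0523,  0.1209, -0.0022]), 'grip_width': np.float64(0.0724)}
scene ((39.82588195800781, -0.06062889099121094), (54.38714599609375, 82.83084106445312), 89.76679992675781) 1233
  tilt [-0.41173619 -0.04366269] z 99.63267163676028
  half (3, 37) y [-25.8  26. ] z 99.7
  half (43, 75) y [-26.   25.9] z 99.7
  x ext [-0.5  1.7 79.6 80.2]
top ((36.349891662597656, -1.124307632446289), (53.87031555175781, 79.77995300292969), 89.90361022949219) 862
  tilt [-0.06256118 -0.41781091] z 100.51355005595036
  half (3, 37) y [-26.9  24.9] z 100.5
  half (43, 75) y [-27.1  24.7] z 100.5
  x ext [-3.1 -1.9 74.7 76. ]
```

View pics/q2.png

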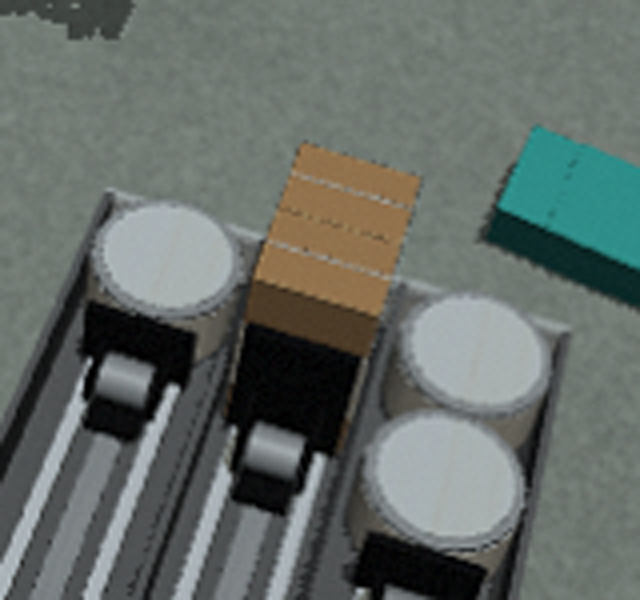

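View pics/endtop.png

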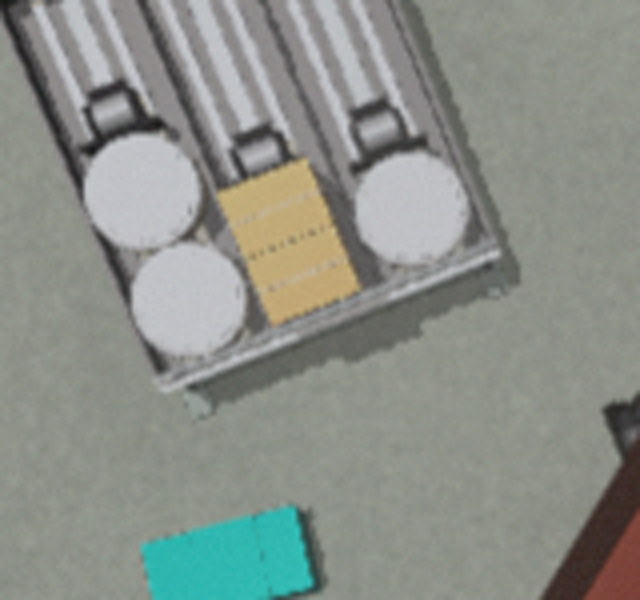

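View pics/scene_end.png

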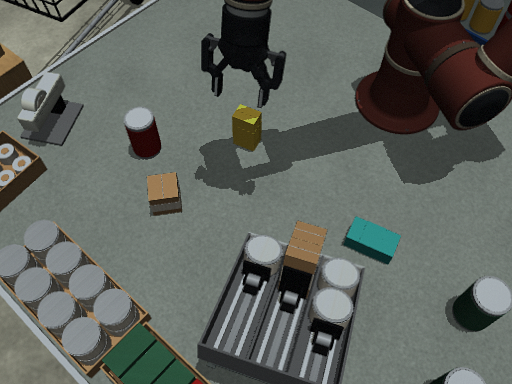

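The two cartons now form one flush, square block at the lip: scene crop (335,220), top crop (290,245). The tins, the short carton, the can and the turquoise box are unmoved. I'll hand in.

```bash
python3 -c "
from cell import r
print(r.finish_job())"
```

```text
the job is handed in; nothing more can be done
None
```

The middle channel is restocked and the job was handed in at about 15 s. I gripped the banded kraft carton across its 54 mm width and tilted it to the 15° slope. With it I pushed the row back about 44 mm above the lip, then lowered it until it touched the runners. Still holding it, I eased it forward to the lip, then released it and backed the arm away.

**Last checks:**
- **Position:** the two cartons' tops form one flat block of about 80 × 54 mm. It is square to the channel within about 0.3° and centred to 0.1 mm in the scene camera. The tops sit at about 100 mm.
- **Against the lip:** the front face is at the same place the old carton's was at the start. Tool forces were near zero after release.
- **Other goods:** in the pictures, the tins and the other goods had not moved.

**Disagreements:**
- **Camera offset:** the two cameras differed by a steady 3 mm or so in absolute position. I worked from relative measurements within the scene camera, and the top view agreed once that offset was allowed for.
- **Scene length:** one scene-camera fit gave the block's length as about 83 mm, from noisy depth at its edges. The top view gave 79.8 mm.
- **Lip contact:** I judged it from the carton's forward motion stalling and the measured position. There was no clear force jump.

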